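# Square up the micromanipulator column

### The arm

A 6-joint arm with a two-finger parallel gripper is mounted at the origin on the work surface. World frame = base frame: x ahead of the robot, y to its left, z up, the work surface at z = 0. Lengths are in m, angles in rad, forces in N, time in s.
With the tool pointing down it reaches from about 0.3 to 0.875 m from the base axis. Payload 6.4 kg.
Tool frame: the origin (TCP) lies midway between the tips of the shut fingers; the grasp point (between the pads) lies 19 mm behind it (ctrl.tcp_to_grasp is the distance from the TCP to the grasp point, in m); z points along the fingers, y is the direction in which the jaws open and shut (so a half turn about z gives the same grasp; the last joint's range is limited). The gripper opens to 85 mm and grips with 20 to 120 N. Pads are 22 mm wide; open, the fingers measure 114 mm over their backs; the gripper's body (76 mm by 85 mm) begins 54 mm behind the grasp point. The pads swing forward as they close: fully open they stand 13 mm farther back than shut.
Start: joints at [1.003, 0.181, 1.607, -0, 1.354, -0.206], TCP at [0.204, 0.538, 0.231] pointing down, gripper open.
Joint ranges: [-2.99, 2.99], [-0.89, 2.07], [0.3, 2.58], [-1.14, 4.28], [0, 2.63], [-3.12, 3.12]. Speed limits (rad/s): [2.57, 2.57, 3.01, 3.14, 3.14, 3.14].

### API

Orientations are given as a unit quaternion [w, x, y, z].
In Python, from bench import monitor, imaging, order, spotter, ctrl gives the robot as it stands.
- The arm moves only by the shell command python3 -m pendant 'ROWS'. ROWS is JSON, a list that holds one entry, the list of rows, each a list of 5 numbers: the shift along the world's x, y, z in mm, then the turn about the world's z in degrees, then the finger opening in mm, from 0 to 85.4. A call has 1 to 8 rows; each row shifts and turns the commanded pose from where the row before left it; what a row does not reach is not made up. A row lasts 1/8 s, in which the tool goes at most 62.5 mm and 10.7 degrees, less where a joint would pass 70% of its speed; a pose out of reach is approached as far as the arm can. A call with a gripper value outside its range is refused whole. The fingers move at their own pace and stop on an object; the grip force is fixed at half the most. Time passes only in rows, so rows that do not move let the fingers close. It gives the time, the measured TCP pose, the force and the opening at its end, in the units of the state.
- monitor.get_obs(): the state, without advancing time (a new reading comes with each control period).
- imaging.camera(name): name is "scene" or "side" or "wrist"; returns a dict with "img" (400x640x3 uint8, red, green, blue), "vfov" (degrees; the focal length in pixels is half the picture's height over the tangent of half this angle, whatever the lens; pixels are square), "cx", "cy" (the principal point, pixels), "distortion" ([k1, k2, p1, p2, k3] as OpenCV has them; the pictures are not rectified), "origin" and "orientation" of the camera in the world. Camera axes: x right, y down, z forward; pixel columns grow to the right and rows downward; lengths in m; the calibration is good to about 2 mm. A picture is of the moment at which its call begins. There is no depth.
- order.hand_in(): hands the job in, once; it reports no verdict.
Trained networks look in the newest picture that a camera, given by its name, has taken for a name from the list of things; names that differ only in an ending like _2 or _b are one class to them, and where a whole thing is asked for, a point or a joint stands for the part that bears it (a point fixed in the world has none). Each returns a list of dicts, best first, with "confidence" (0 to 1); they miss things now and then, are a little off and sometimes report something else, mostly with a low value. They report only what shows in the picture. A call takes as long as a camera call. They do not tell look-alikes from the thing itself.
- spotter.recognise(camera, thing): "at" ([x, y, z] in m, in the coordinates of the camera as it stood for that picture, good to about 4 mm: the middle of the surface that is visible of it).
- spotter.tip_of(camera, thing): "at" ([x, y, z] in m, in the coordinates of the camera as it stood for that picture, good to about 4 mm: a listed point, or the origin of a listed thing).
The state is a dict: "time_s": time; "q": joint angles; "dq": joint speeds; "joint_efforts": joint torques, N m; "eef_pos": TCP position; "eef_rot": TCP orientation; "wrist_force": force on the tool from outside, world axes, zero at the start; "torque": the same for the moment, N m; "opening": opening from 0.0 (shut) to 1.0 (fully open).
Only numpy, scipy, OpenCV 4.12 (cv2) and the standard library are available. Lean on these libraries where they do the work, as an engineer would, in place of code of your own. Each camera call takes 0.05 s, during which the arm holds its last target. There are 200 camera calls.

### The job

The hex driver was left standing in the base plate's screw, right where the square has to go: pull it out, stand it upright in the tool cup and let go of it. Then pick up the steel square and press it into the corner of the manipulator stand, foot flat on the plate and heel flat against the middle of the column's flat front face, and finish while still gripping it there, pressed against both. Leave the other things on the bench where they are.

Things in the scene. Friction and masses are not known exactly. Their poses are not given: they have to be found in the camera images.
- plate: White base plate, fixed to the bench, 150 (x) x 240 (y) x 20 mm high. Origin: centre of its underside; z up; +y points from the column to the plate's open half. A screw socket (11 mm diameter, 16 mm deep from the plate's top) lies at x 0, y +10 mm, 45 mm in front of the column's face, which is at y -35 mm; the hex driver stands loosely in it at the start.
- column: Grey rectangular column fixed on the plate, 56 mm wide (x), 50 deep (y), 90 high; its top is 110 mm above the bench. Axes parallel to the plate's. Its flat front face looks to +y; a black drive unit with steel knobs, lower than the top, reaches 79 mm behind that face. Origin: middle of the front face's lower edge, on the plate's top, 20 mm above the bench.
- column_face (a point): The corner: middle of the line where the column's front face meets the plate's top, 20 mm above the bench; +y points straight out of the face, x runs along the face, z up.
- driver: Straight hex driver, 170 mm long, about 90 g: steel shaft of 10 mm diameter for 90 mm, then a round black handle of 24 mm diameter, 80 mm long. Origin: the free end of the shaft (lower end, 4 mm above the bench in the socket at the start); z runs along it to the handle. It leaves the socket when lifted over 16 mm; it may lean a few degrees there.
- driver_grip (a point): Middle of the driver's handle, on its axis, 130 mm from the shaft's end.
- cup: Round aluminium tool cup, fixed upright to the bench, open at the top: 80 mm high, outer radius 20 mm, inner radius 16 mm, inner floor 5 mm above the bench; a flat foot disc of radius 34 mm. Origin: centre of its underside; z up. A driver let go in it leans against the rim with its handle above it.
- square: Steel flanged try square, 350 g, standing on its foot, an L in profile: foot 90 mm long (y), 30 wide (x), 12 thick; upright blade y 0 to 30 mm, 10 mm thick (x), top 130 mm above the underside. Flat heel: the plane y = 0 (foot end and blade back). Origin: middle of the lower heel edge; +y along the foot, z up. When seated, origin and axes coincide with column_face.
- square_grip (a point): Point in the middle of the blade (x 0, y 15 mm), 115 mm above the square's underside: pinch the 10 mm thickness here, along the square's x, from above; fingertips then stay above the column's top.
- dish: Bystander: flat clear culture dish, 63 mm across, 17 mm high. Origin: centre of its underside.
- jar: Bystander: small amber jar, 40 mm across, 60 mm high. Origin: centre of its underside.
- mouse: Bystander: black computer mouse, 60 x 100 x 32 mm. Origin: centre of its underside.
- rack: Bystander: white pipette tip box, 120 x 80 x 51 mm. Origin: centre of its underside.
- wrench: Bystander: small steel wrench lying flat, 120 mm long along its x. Origin: middle of its underside.
- spacer: Bystander: aluminium spacer block with two holes, 50 x 60 x 25 mm. Origin: centre of its underside.
There are look-alikes about, which are no part of the job. Of the things that look like the driver, take the one that is farthest to the robot's left at the start.

How it is judged:
By the outcome, as a careful person would: the job done as asked, in the order asked, and still so for the second after the job is handed in, while the arm keeps its last pose, push and grip.
It also fails if it takes over 58 s, if anything falls off the work surface, if the arm or the gripper's body presses on something with over 40 N, if the wrist force passes 120 N, or if a joint passes its speed limit or range.

## Working session

There is one attempt and no reset: what is moved stays moved. The work goes in short steps, Python scripts to look and compute and a shell command to move; the robot and the scene stay as the last step left them, time stands still between calls to the robot, and variables do not carry over. Pictures are saved under pics/ and viewed, about 8 in all and at most 12, crops included, and the job is handed in when it is done.

```bash
mkdir -p pics
cat > h.py <<'E'
import numpy as np, cv2
from bench import monitor, imaging, order, spotter, ctrl
from scipy.spatial.transform import Rotation as R
def rot(q): return R.from_quat([q[1],q[2],q[3],q[0]]).as_matrix()
def K(c):
    f=200/np.tan(np.radians(c["vfov"])/2); return np.array([[f,0,c["cx"]],[0,f,c["cy"]],[0,0,1.]])
def snap(name,fn=None):
    c=imaging.camera(name)
    if fn: cv2.imwrite("pics/"+fn,c["img"][:,:,::-1])
    return c
def w(c,p): return rot(c["orientation"])@np.array(p)+np.array(c["origin"])
def pix(c,P):
    M=rot(c["orientation"]); p=(np.atleast_2d(P)-c["origin"])@M
    return cv2.projectPoints(p,np.zeros(3),np.zeros(3),K(c),np.array(c["distortion"],float))[0].reshape(-1,2)
def ray(c,uv,z):
    n=cv2.undistortPoints(np.array([[uv]],float),K(c),np.array(c["distortion"],float))[0,0]
    d=rot(c["orientation"])@np.array([n[0],n[1],1]); o=np.array(c["origin"]); return o+d*(z-o[2])/d[2]
E
python3 - <<'E'
from h import *
cs={}
for n in("scene","side"):
    c=snap(n,n+"0.png"); print(n,np.round(c["origin"],3))
    for t in("plate","column_face","driver","driver_grip","cup","square","square_grip","jar","rack","wrench","spacer","mouse","dish"):
        for r in spotter.tip_of(n,t)[:4]:
            if r["confidence"]>.2: print(t,round(r["confidence"],2),np.round(w(c,r["at"]),3),pix(c,w(c,r["at"])).round()[0])
s=monitor.get_obs();print(s["time_s"],s["eef_pos"],s["eef_rot"],s["opening"],ctrl.tcp_to_grasp)
E
python3 -c "
import cv2;import numpy as np
print(cv2.imread('pics/scene0.png').shape)"
```

```text
scene [1.539 0.03  0.708]
plate 0.77 [ 0.599 -0.048 -0.   ] [276. 238.]
column_face 0.6 [ 0.59  -0.085  0.02 ] [262. 231.]
driver 0.91 [ 0.684 -0.253  0.003] [195. 257.]
driver 0.83 [ 0.614 -0.227  0.   ] [210. 242.]
driver 0.76 [ 0.753 -0.112 -0.005] [247. 277.]
driver 0.69 [0.689 0.351 0.001] [424. 257.]
driver_grip 0.88 [ 0.754 -0.112  0.129] [242. 234.]
driver_grip 0.88 [ 0.687 -0.255  0.126] [187. 219.]
driver_grip 0.66 [ 0.605 -0.042  0.138] [276. 197.]
driver_grip 0.65 [ 0.615 -0.228  0.131] [204. 202.]
cup 0.76 [ 0.522 -0.369 -0.006] [168. 225.]
square 0.77 [ 0.553  0.225 -0.002] [370. 228.]
square_grip 0.74 [0.545 0.24  0.115] [378. 192.]
square_grip 0.73 [ 0.381 -0.166 -0.002] [243. 198.]
square_grip 0.63 [ 0.387  0.12  -0.004] [331. 199.]
jar 0.66 [0.719 0.206 0.002] [371. 265.]
rack 0.86 [ 0.395  0.533 -0.001] [457. 199.]
rack 0.31 [ 0.379 -0.165 -0.005] [243. 199.]
wrench 0.6 [ 0.395  0.531 -0.003] [456. 199.]
wrench 0.39 [ 0.379 -0.166 -0.004] [243. 198.]
wrench 0.3 [ 0.592 -0.081  0.019] [263. 231.]
mouse 0.9 [ 0.669 -0.366 -0.   ] [154. 255.]
dish 0.75 [ 0.389  0.117 
[... 561 characters left out ...]
0.001] [336. 117.]
cup 0.55 [ 0.552  0.224 -0.001] [320. 254.]
cup 0.38 [ 0.588 -0.083  0.022] [313. 170.]
square 0.73 [0.55  0.223 0.002] [320. 253.]
square 0.56 [ 0.605 -0.04   0.129] [306. 155.]
square_grip 0.96 [0.545 0.242 0.113] [322. 235.]
jar 0.83 [ 0.719  0.202 -0.001] [262. 245.]
rack 0.73 [ 0.394  0.535 -0.002] [378. 360.]
rack 0.34 [0.546 0.24  0.113] [322. 235.]
wrench 0.77 [ 0.381 -0.166  0.005] [376. 157.]
spacer 0.87 [0.684 0.35  0.001] [269. 290.]
mouse 0.5 [ 0.666 -0.362 -0.   ] [295. 117.]
dish 0.52 [0.384 0.119 0.001] [378. 225.]
1.4 [0.20349581 0.53778096 0.23128796] [-1.45572525e-05  1.79901862e-01  9.83684563e-01 -1.84397981e-05] 1.0034985469081874 0.0187
(400, 640, 3)
```

View pics/scene0.png

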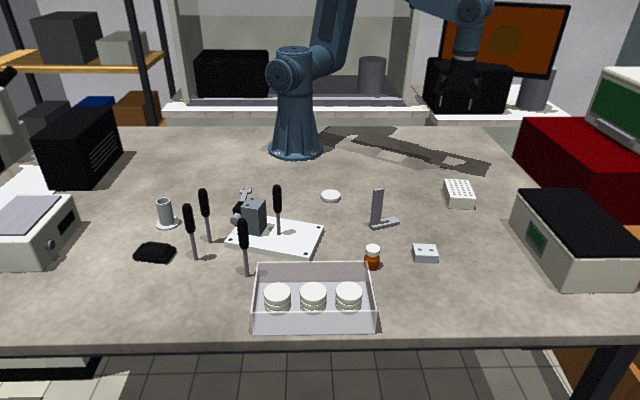

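View pics/side0.png

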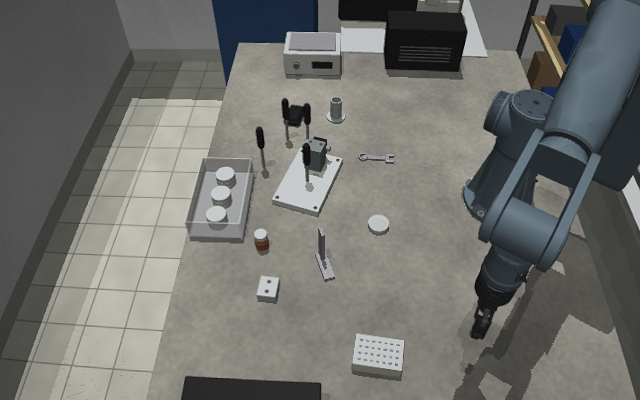

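Both views show the plate driver at (0.605, −0.041), near pixel 277,197 in the scene view. It is the leftmost of the four drivers. The square is at (0.551, 0.224) with yaw about 21°, the cup is at (0.521, −0.368), and the plate yaw is about −15°. I'll move above the plate and look from near.

```bash
python3 -m pendant '[[[20,-30,15,-5,70],[25,-36,15,-5,70],[25,-36,15,-5,70],[25,-36,15,-5,70],[25,-36,15,-5,70],[25,-36,15,-5,70],[25,-36,10,-5,70],[25,-36,0,-5,70]]]' && python3 -m pendant '[[[25,-36,0,-5,70],[25,-36,0,-6,70],[25,-36,0,-6,70],[25,-36,0,-6,70],[25,-36,0,-6,70],[25,-36,0,-6,70],[25,-36,0,-5,70],[10,-24,0,-4,70]]]'
python3 - <<'E'
from h import *
c=snap("wrist","w1.png"); print(np.round(c["origin"],3))
for t in("plate","column","column_face","driver","driver_grip","cup"):
    for r in spotter.tip_of("wrist",t)[:4]:
        if r["confidence"]>.2: print(t,round(r["confidence"],2),np.round(w(c,r["at"]),3),pix(c,w(c,r["at"])).round()[0])
print(monitor.get_obs()["time_s"])
E
```

```text
time_s: 2.4
eef_pos: [0.3996, 0.2547, 0.3326]
eef_rot: [0.001, 0.507, 0.862, 0.001]
wrist_force: [-0.4, -0.0, -0.6]
opening: 0.824
time_s: 3.4
eef_pos: [0.5844, -0.0221, 0.3309]
eef_rot: [-0.0, 0.793, 0.609, -0.0]
wrist_force: [0.3, -0.2, -0.5]
opening: 0.823
[0.602 0.042 0.473]
plate 0.72 [ 0.668 -0.367  0.   ] [405. 318.]
plate 0.64 [ 0.603 -0.05   0.   ] [333. 171.]
column 0.89 [ 0.59  -0.08   0.021] [330. 193.]
column_face 0.76 [ 0.59  -0.088  0.021] [331. 198.]
driver 0.94 [ 0.613 -0.23   0.004] [363. 265.]
driver 0.66 [ 0.752 -0.111 -0.   ] [427. 184.]
driver 0.56 [ 0.6   -0.039  0.005] [330. 166.]
driver_grip 0.93 [ 0.75  -0.113  0.131] [464. 209.]
driver_grip 0.84 [ 0.604 -0.039  0.132] [337. 182.]
driver_grip 0.74 [ 0.612 -0.233  0.128] [375. 311.]
3.75
```

View pics/w1.png

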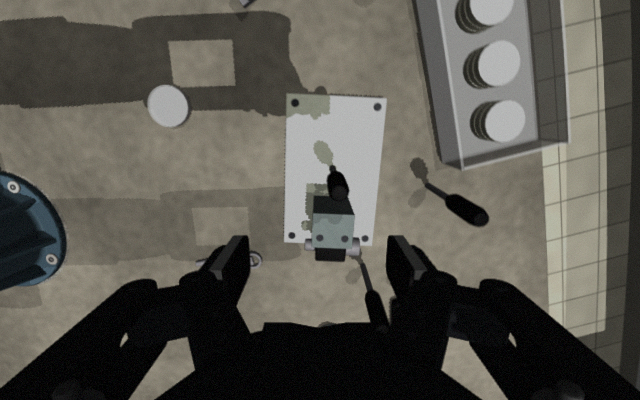

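The wrist view shows the driver handle at about (337,182), the column top at about (334,222), and plate corners near (286,94), (386,97), (373,246) and (285,243).

```bash
python3 -m pendant '[[[7,-6,-40,0,70],[7,-6,-40,0,70],[6,-6,-40,0,70],[0,0,-30,0,70],[0,0,-25,0,70],[0,0,-20,0,70],[0,0,-10,0,70],[0,0,0,0,70]]]'
python3 - <<'E'
from h import *
import json
im=cv2.imread("pics/w1.png"); g=cv2.cvtColor(im,cv2.COLOR_BGR2GRAY)
p=np.array([[286,94],[386,97],[373,246],[285,243]],np.float32)
print("guess",p.ravel())
m=cv2.morphologyEx(((g>140)*255).astype(np.uint8),cv2.MORPH_OPEN,np.ones((3,3)))
m[:, :270]=0; m[:,400:]=0; m[:85]=0; m[255:]=0
cn=max(cv2.findContours(m,0,1)[0],key=cv2.contourArea); print(cv2.boundingRect(cn),cv2.minAreaRect(cn))
print(cv2.approxPolyDP(cv2.convexHull(cn),4,True).reshape(-1,2).tolist())
E
```

```text
time_s: 4.75
eef_pos: [0.6033, -0.0379, 0.126]
eef_rot: [-0.0, 0.792, 0.611, -0.0]
wrist_force: [0.3, 0.2, 0.7]
opening: 0.819
guess [286.  94. 386.  97. 373. 246. 285. 243.]
(284, 96, 103, 152) ((335.0, 171.5), (151.0, 102.0), 90.0)
[[386, 98], [386, 246], [284, 241], [286, 118], [330, 96]]
```

```bash
python3 -m pendant '[[[0,-1,0,0,10],[0,0,0,0,10],[0,0,0,0,10],[0,0,0,0,10],[0,0,0,0,10],[0,0,0,0,10]]]' && python3 -m pendant '[[[0,0,8,0,10],[0,0,15,0,10],[0,0,25,0,10],[0,0,35,0,10],[0,0,40,0,10],[0,0,30,0,10],[0,0,7,0,10],[0,0,0,0,10]]]'
python3 - <<'E'
from h import *
c=snap("scene","s2.png"); d=snap("side")
cc=cv2.resize(c["img"][130:290,140:340,::-1],None,fx=3,fy=3); dd=cv2.resize(d["img"][60:220,240:380,::-1],None,fx=3,fy=3)
cv2.imwrite("pics/s2.png",cv2.resize(np.hstack([cc,dd]),(800,376)))
for n,c in(("scene",c),("side",d)):
  for t in("driver","driver_grip","cup"):
    for r in spotter.tip_of(n,t)[:5]:
        if r["confidence"]>.2: print(n,t,round(r["confidence"],2),np.round(w(c,r["at"]),3))
# plate corners from w1 not affected
E
```

```text
time_s: 5.5
eef_pos: [0.6039, -0.0393, 0.1273]
eef_rot: [0.0, 0.792, 0.611, 0.0]
wrist_force: [-1.7, 0.6, 5.8]
opening: 0.264
time_s: 6.5
eef_pos: [0.6034, -0.0391, 0.2862]
eef_rot: [0.0, 0.792, 0.611, 0.0]
wrist_force: [-0.6, -0.2, -1.3]
opening: 0.264
scene driver 0.88 [ 0.614 -0.229 -0.002]
scene driver 0.76 [ 0.686 -0.252  0.004]
scene driver 0.75 [ 0.751 -0.112 -0.002]
scene driver 0.6 [ 0.605 -0.036  0.166]
scene driver_grip 0.73 [ 0.613 -0.231  0.131]
scene driver_grip 0.62 [ 0.756 -0.111  0.127]
scene driver_grip 0.61 [ 0.589 -0.081  0.018]
scene driver_grip 0.51 [ 0.607 -0.041  0.292]
scene cup 0.64 [ 0.521 -0.369 -0.002]
side driver 0.61 [ 0.752 -0.111  0.003]
side driver 0.55 [ 0.603 -0.041  0.16 ]
side driver_grip 0.74 [ 0.751 -0.115  0.136]
side driver_grip 0.62 [ 0.603 -0.039  0.289]
side driver_grip 0.55 [ 0.683 -0.257  0.13 ]
side cup 0.63 [ 0.518 -0.366  0.004]
```

View pics/s2.png

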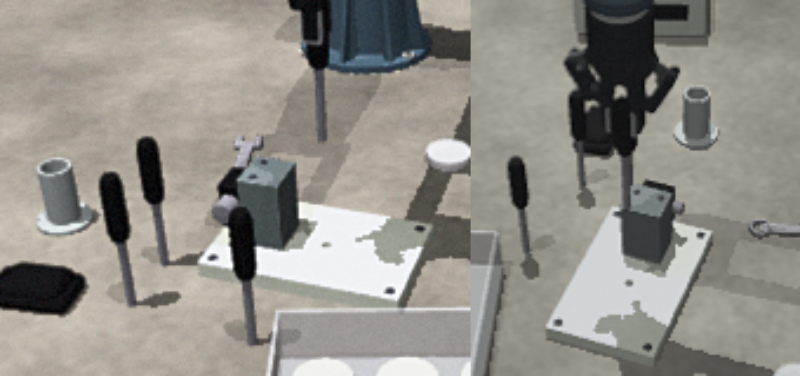

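The driver is out and hangs nearly vertical, with its tip at about (0.604, −0.038, 0.163). I'll carry it above the cup.

```bash
python3 -m pendant '[[[-8,-25,0,0,10],[-11,-45,0,0,10],[-12,-50,0,0,10],[-14,-55,0,0,10],[-14,-55,0,0,10],[-12,-50,0,0,10],[-9,-35,0,0,10],[-3,-14,0,0,10]]]' && python3 -m pendant '[[[0,0,-10,0,10],[0,0,-30,0,10],[0,0,-20,0,10],[0,0,-3,0,10],[0,0,0,0,10]]]'
python3 - <<'E'
from h import *
I=[]
for n in("scene","side"):
  c=snap(n)
  for t in("driver","driver_grip","cup"):
    for r in spotter.tip_of(n,t)[:5]:
        if r["confidence"]>.2: 
            P=w(c,r["at"])
            if P[1]<-.3: print(n,t,round(r["confidence"],2),np.round(P,3))
  u,v=pix(c,[.521,-.368,.09])[0].astype(int); I.append(cv2.resize(c["img"][max(v-45,0):max(v-45,0)+90,u-45:u+45,::-1],(400,400),interpolation=2))
  k=3; print(n,pix(c,[[.521,-.368,.08],[.521,-.368,0]]).round(1).tolist(), u-45,max(v-45,0))
cv2.imwrite("pics/c3.png",np.hstack(I)); print(monitor.get_obs()["eef_pos"])
E
```

```text
time_s: 7.9
eef_pos: [0.5196, -0.3701, 0.2858]
eef_rot: [-0.0, 0.793, 0.61, -0.0]
wrist_force: [-0.9, 0.8, -1.8]
opening: 0.262
time_s: 8.52
eef_pos: [0.521, -0.3678, 0.2237]
eef_rot: [0.0, 0.792, 0.611, 0.0]
wrist_force: [-1.0, 0.1, -0.6]
opening: 0.268
scene driver 0.75 [ 0.526 -0.365  0.101]
scene driver_grip 0.82 [ 0.523 -0.37   0.231]
scene cup 0.88 [ 0.521 -0.372 -0.004]
scene [[163.0, 200.0], [168.0, 223.0]] 117 151
side driver 0.78 [ 0.519 -0.372  0.102]
side driver_grip 0.47 [ 0.523 -0.369  0.228]
side cup 0.8 [ 0.522 -0.369 -0.002]
side [[335.9, 99.7], [335.5, 117.1]] 290 52
[ 0.52061521 -0.36839499  0.22376353]
```

View pics/c3.png

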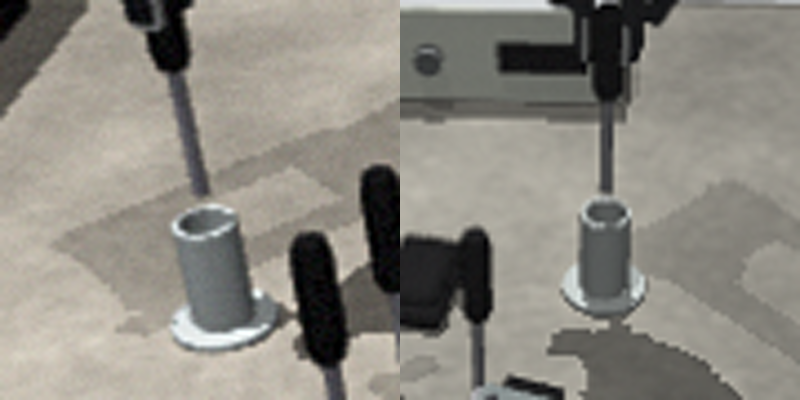

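In both views the shaft tip sits centred over the rim: scene crop (201,195) over (206,220), side crop (605,193) over (605,210). I'll lower it.

```bash
python3 -m pendant '[[[0,0,-12,0,10],[0,0,-14,0,10],[0,0,-14,0,10],[0,0,-14,0,10],[0,0,-14,0,10],[0,0,-12,0,10],[0,0,-8,0,10],[0,0,0,0,10]]]'
```

```text
time_s: 9.93
eef_pos: [0.5202, -0.3679, 0.1345]
eef_rot: [-0.001, 0.792, 0.611, -0.0]
wrist_force: [-0.2, 0.0, -1.6]
opening: 0.264
```

```bash
python3 -m pendant '[[[0,0,-4,0,10],[0,0,0,0,45],[0,0,0,0,60],[0,0,0,0,60],[0,0,0,0,60],[0,0,0,0,60]]]' && python3 -m pendant '[[[0,0,15,0,60],[0,0,40,0,60],[0,0,50,0,60],[0,0,50,0,60],[0,0,30,0,60],[2,30,0,0,60],[3,50,0,0,60],[3,55,0,0,60]]]'
python3 - <<'E'
from h import *
I=[]
for n in("scene","side"):
  c=snap(n)
  for t in("driver","driver_grip"):
    for r in spotter.tip_of(n,t)[:5]:
        if r["confidence"]>.2: 
            P=w(c,r["at"])
            if P[1]<-.3: print(n,t,round(r["confidence"],2),np.round(P,3))
  u,v=pix(c,[.521,-.368,.09])[0].astype(int); I.append(cv2.resize(c["img"][max(v-45,0):max(v-45,0)+90,u-45:u+45,::-1],(400,400),interpolation=2))
cv2.imwrite("pics/c4.png",np.hstack(I)); print(monitor.get_obs()["eef_pos"])
E
```

```text
time_s: 10.68
eef_pos: [0.5205, -0.3682, 0.1314]
eef_rot: [0.0, 0.792, 0.611, 0.0]
wrist_force: [-0.7, -0.7, -0.6]
opening: 0.703
time_s: 11.68
eef_pos: [0.5284, -0.2323, 0.3176]
eef_rot: [0.001, 0.792, 0.61, 0.0]
wrist_force: [0.4, 0.1, -0.2]
opening: 0.703
scene driver_grip 0.81 [ 0.524 -0.373  0.134]
side driver_grip 0.45 [ 0.524 -0.367  0.13 ]
[ 0.52860055 -0.23408279  0.31705064]
```

View pics/c4.png

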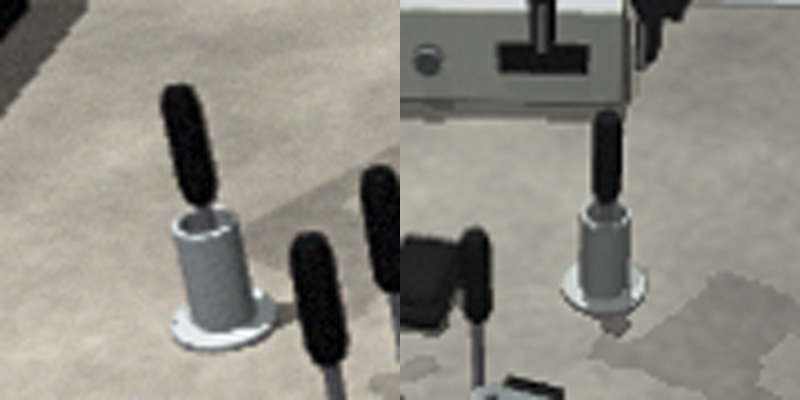

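The driver stands in the cup, released. Next I'll hover over the now empty plate to measure its pose.

```bash
python3 -m pendant '[[[8,45,5,0,60],[10,50,5,0,60],[12,55,0,0,60],[12,40,0,0,60],[8,20,0,0,60],[6,5,0,0,60],[0,0,0,0,60],[0,0,0,0,60]]]'
python3 - <<'E'
from h import *
import pickle
c=snap("wrist"); pickle.dump(c,open("wp.pkl","wb"))
for t in("plate","column_face","column"):
    for r in spotter.tip_of("wrist",t)[:2]: print(t,round(r["confidence"],2),np.round(w(c,r["at"]),4))
cr=c["img"][70:270,230:430,::-1]; cv2.imwrite("pics/p5.png",cv2.resize(cr,(600,600),interpolation=cv2.INTER_CUBIC))
print(monitor.get_obs()["eef_pos"],c["origin"])
E
```

```text
time_s: 12.98
eef_pos: [0.5844, -0.0196, 0.3261]
eef_rot: [-0.0, 0.792, 0.61, -0.0]
wrist_force: [0.6, 0.2, -0.2]
opening: 0.7
plate 0.9 [ 0.6023 -0.0487  0.0011]
plate 0.59 [ 0.3852  0.1169 -0.0021]
column_face 0.86 [ 0.5887 -0.0869  0.0228]
column 0.91 [ 0.5898 -0.0804  0.0231]
[ 0.58437015 -0.01894636  0.32629452] [0.60183038 0.04438334 0.46858409]
```

View pics/p5.png

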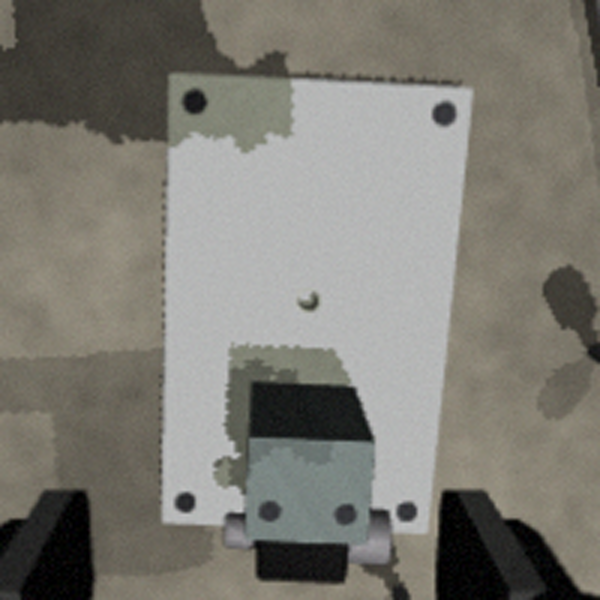

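Run:
```python
from h import *
import pickle
from scipy.optimize import least_squares
c=pickle.load(open("wp.pkl","rb"))
u=np.array([[168,73],[472,89],[429,533],[163,523],[308,300],[251,382],[355,387],[248,437],[373,440]],float)
u=(u+.5)/3-.5+[230,70]
m=np.array([[-75,120,20],[75,120,20],[75,-120,20],[-75,-120,20],[0,10,20],[-28,-35,20],[28,-35,20],[-28,-35,110],[28,-35,110]])/1000.
def P(x): return np.c_[m[:,:2]@R.from_euler('z',x[2]).as_matrix()[:2,:2].T+x[:2], m[:,2]]
for sg in(m,):
  r=least_squares(lambda x:(pix(c,P(x))-u).ravel(),[.6,-.05,-.25],loss='soft_l1'); x=r.x
  print(x[:2],np.degrees(x[2])); print((pix(c,P(x))-u).round(1).tolist())
  M=P(x); print("face",M[5:7].mean(0),"socket",M[4])
```

```text
[ 0.59956962 -0.04993363] -17.24435347521841
[[-0.1, 0.2], [-0.0, -0.5], [-0.5, 0.2], [-0.4, 0.1], [-0.0, 0.2], [0.0, -0.3], [0.1, -0.5], [-0.0, -0.1], [1.0, 0.7]]
face [ 0.58919396 -0.08336035  0.02      ] socket [ 0.60253409 -0.04038314  0.02      ]
```

The plate fit is within about 1 px: yaw −17.2°, corner at (0.589, −0.083). Now to the square.

```bash
python3 -m pendant '[[[-2,20,0,3,60],[-4,40,0,6,60],[-4,45,0,7,60],[-4,45,0,7,60],[-4,45,0,7,60],[-4,30,0,5,60],[-2,15,0,1,60],[0,0,0,0,60]]]'
python3 - <<'E'
from h import *
import pickle
c=snap("wrist"); pickle.dump(c,open("ws.pkl","wb"))
for t in("square","square_grip"):
    for r in spotter.tip_of("wrist",t)[:2]: print(t,round(r["confidence"],2),np.round(w(c,r["at"]),4),pix(c,w(c,r["at"])).round())
u,v=pix(c,[.545,.24,.06])[0].astype(int); u0,v0=u-75,max(v-75,0); print(u0,v0)
cr=c["img"][v0:v0+150,u0:u0+150,::-1]; cv2.imwrite("pics/q6.png",cv2.resize(cr,(600,600),interpolation=cv2.INTER_CUBIC))
print(monitor.get_obs()["eef_pos"])
E
```

```text
time_s: 14.18
eef_pos: [0.5601, 0.2227, 0.3263]
eef_rot: [0.0, 0.564, 0.826, -0.0]
wrist_force: [0.2, -1.1, 0.0]
opening: 0.699
square 0.68 [ 0.5493  0.2221 -0.0028] [[312. 156.]]
square_grip 0.67 [0.542  0.2377 0.1143] [[309. 155.]]
237 74
[0.56072335 0.22083202 0.32627635]
```

View pics/q6.png

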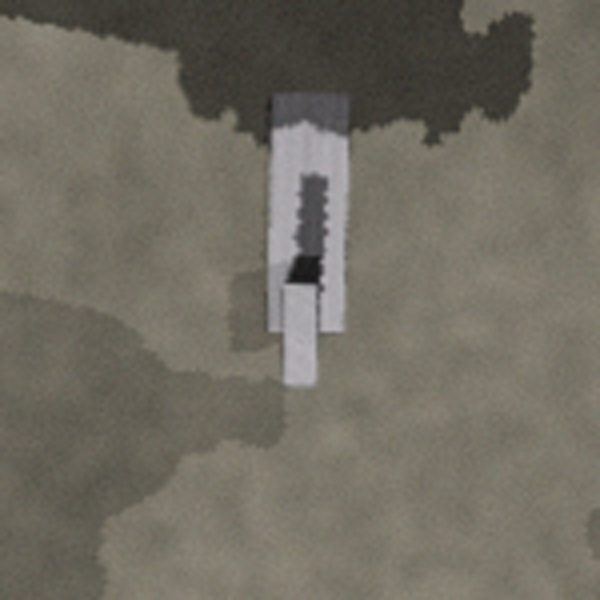

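Run:
```python
from h import *
import pickle
from scipy.optimize import least_squares
c=pickle.load(open("ws.pkl","rb"))
u=np.array([[273,94],[350,94],[268,331],[345,331],[285,385],[317,385],[285,284],[319,284]],float)
u=(u+.5)/4-.5+[237,74]
m=np.array([[-15,90,12],[15,90,12],[-15,0,12],[15,0,12],[-5,0,130],[5,0,130],[-5,30,130],[5,30,130]])/1000.
def P(x): return np.c_[m[:,:2]@R.from_euler('z',x[2]).as_matrix()[:2,:2].T+x[:2], m[:,2]]
x=least_squares(lambda x:(pix(c,P(x))-u).ravel(),[.55,.22,.3],loss='soft_l1').x
print(x[:2],np.degrees(x[2])); print((pix(c,P(x))-u).round(1).tolist())
print("grip",P(x)[4:].mean(0)); s=monitor.get_obs(); q=s["eef_rot"]; print(s["eef_pos"],"tool y deg",np.degrees(np.arctan2(*rot(q)[:2,1][::-1])))
```

```text
[0.55153158 0.22427004] 20.15368174029355
[[-0.5, -0.5], [0.2, -0.0], [0.2, 0.0], [-0.0, 0.4], [-0.3, 0.1], [0.1, 0.3], [0.0, -0.2], [0.1, -0.0]]
grip [0.54636349 0.23835162 0.13      ]
[0.56072335 0.22083202 0.32627635] tool y deg 21.17898749437005
```

```bash
python3 -m pendant '[[[-7,8,-30,-1,50],[-7,9,-45,0,50],[0,0,-50,0,50],[0,0,-45,0,50],[0,0,-30,0,50],[0,0,-20,0,50],[0,0,-10,0,50],[0,0,0,0,50]]]' && python3 -m pendant '[[[0,0,0,0,0],[0,0,0,0,0],[0,0,0,0,0],[0,0,0,0,0],[0,0,0,0,0],[0,0,0,0,0]]]' && python3 -m pendant '[[[0,0,2,0,0],[0,0,4,0,0],[0,0,10,0,0],[0,0,20,0,0],[0,0,25,0,0],[0,0,20,0,0],[0,0,9,0,0],[0,0,0,0,0]]]'
python3 - <<'E'
from h import *
s=monitor.get_obs(); q=s["eef_rot"]; print(s["eef_pos"],s["torque"],"tool y deg",np.degrees(np.arctan2(*rot(q)[:2,1][::-1])))
for n in("side","scene"):
  c=snap(n)
  for t in("square","square_grip"):
    for r in spotter.tip_of(n,t)[:2]: print(t,round(r["confidence"],2),np.round(w(c,r["at"]),4))
E
```

```text
time_s: 15.32
eef_pos: [0.5468, 0.2385, 0.0964]
eef_rot: [0.0, 0.572, 0.82, -0.0]
wrist_force: [0.3, -1.1, -0.5]
opening: 0.58
time_s: 16.08
eef_pos: [0.5472, 0.2389, 0.0975]
eef_rot: [0.001, 0.572, 0.821, 0.001]
wrist_force: [-1.5, -0.2, 6.3]
opening: 0.106
time_s: 17.08
eef_pos: [0.547, 0.2389, 0.1875]
eef_rot: [0.001, 0.572, 0.821, 0.001]
wrist_force: [0.9, -0.1, -3.7]
opening: 0.108
[0.54704147 0.23892665 0.1875282 ] [-0.04411551 -0.01285381 -0.02066158] tool y deg 20.273477730845546
square 0.86 [0.5534 0.2249 0.0913]
square_grip 0.82 [0.5483 0.2388 0.2035]
square 0.75 [0.5517 0.225  0.0865]
square_grip 0.85 [0.5488 0.2403 0.2005]
```

The square is gripped, with its bottom about 97.5 mm below the TCP. I'll carry it to 60 mm in front of the face and turn it −37.5°.

```bash
python3 -m pendant '[[[5,-15,0,-2.5,0],[8,-33,0,-5,0],[10,-40,0,-6,0],[10,-40,0,-6,0],[10,-40,0,-6,0],[10,-40,0,-6,0],[7,-30,0,-4,0],[4,-13,0,-2,0]]]' && python3 -m pendant '[[[0,0,-20,0,0],[0,0,-25,0,0],[0,0,-13,0,0],[0,0,0,0,0],[0,0,0,0,0]]]'
python3 - <<'E'
from h import *
import pickle
s=monitor.get_obs(); q=s["eef_rot"]; print(s["eef_pos"],s["wrist_force"],s["torque"],"tool y deg",np.degrees(np.arctan2(*rot(q)[:2,1][::-1])))
I=[]
for n in("side","scene","wrist"):
  c=snap(n); 
  if n=="wrist": pickle.dump(c,open("wf.pkl","wb"))
  for t in("square","square_grip","column_face"):
    for r in spotter.tip_of(n,t)[:2]: print(n,t,round(r["confidence"],2),np.round(w(c,r["at"]),4))
  u,v=pix(c,[.6,-.03,.08])[0].astype(int); h=50 if n!="wrist" else 110
  u=max(u,h);v=min(max(v,h),400-h)
  print(n,u-h,v-h); I.append(cv2.resize(c["img"][v-h:v+h,u-h:u+h,::-1],(400,400),interpolation=2))
cv2.imwrite("pics/f7.png",cv2.resize(np.hstack(I[:2]),(800,400))); cv2.imwrite("pics/f8.png",I[2])
E
```

```text
time_s: 18.38
eef_pos: [0.6107, -0.0149, 0.1861]
eef_rot: [0.0, 0.807, 0.591, -0.0]
wrist_force: [-0.0, 0.1, -2.5]
opening: 0.109
time_s: 19.0
eef_pos: [0.611, -0.0118, 0.129]
eef_rot: [0.0, 0.805, 0.594, 0.0]
wrist_force: [-0.9, 0.1, -4.2]
opening: 0.111
[ 0.61103862 -0.01177907  0.12898221] [-0.89027283  0.13512858 -4.2137703 ] [-0.05835796  0.07050796 -0.06297134] tool y deg -17.18109886975554
side square 0.66 [ 0.6049 -0.0275  0.0326]
side square_grip 0.56 [ 0.6148 -0.0102  0.1414]
side square_grip 0.23 [ 0.606  -0.0266  0.0311]
side column_face 0.62 [ 0.5915 -0.0844  0.0174]
side 257 118
scene square 0.69 [ 0.6069 -0.0264  0.0289]
scene square_grip 0.82 [ 0.6091 -0.0101  0.148 ]
scene column_face 0.58 [ 0.5949 -0.0825  0.0211]
scene 231 164
wrist square 0.58 [ 0.6048 -0.0277  0.0276]
wrist square_grip 0.61 [ 0.6068 -0.0135  0.146 ]
wrist 200 131
```

View pics/f7.png

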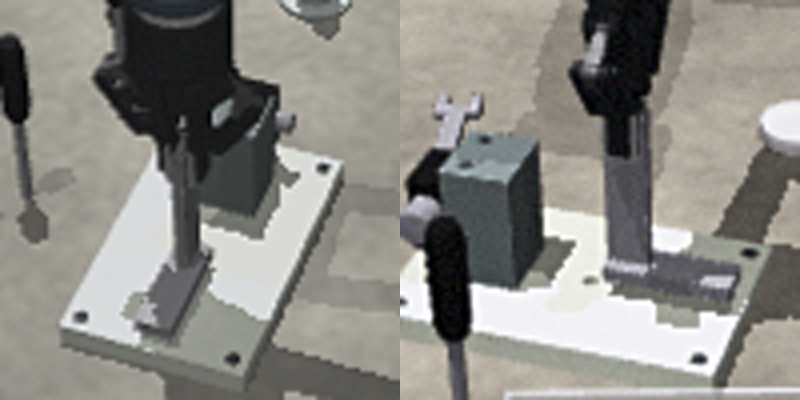

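View pics/f8.png

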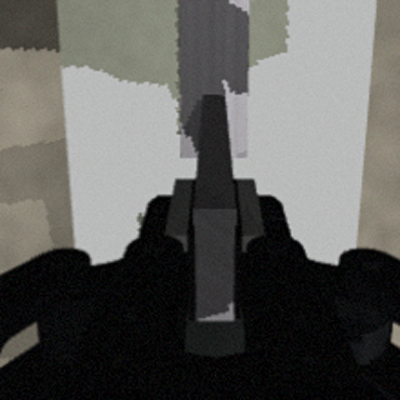

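The square is held upright in front of the face and parallel to the plate: in the wrist crop the foot's heel corners are at (180,157) and (247,157). Next is a numeric check of its lateral offset and tilt.

Run:
```python
from h import *
import pickle
c=pickle.load(open("wf.pkl","rb"))
# subpixel plate-edge / foot-edge columns along some rows
g=cv2.GaussianBlur(cv2.cvtColor(c["img"],cv2.COLOR_RGB2GRAY),(3,3),0).astype(int)
a=np.radians(-17.24); n=np.array([-np.sin(a),np.cos(a)]); t=np.array([np.cos(a),np.sin(a)]); F=np.array([.5892,-.0834])
def loc(P): d=P[:2]-F; return (np.array([d@t,d@n])*1000).round(1)
tc=np.array([.61104,-.01178]); print("tcp local",loc(tc))
f=lambda u,v:np.array([(u+.5)/1.818-.5+200,(v+.5)/1.818-.5+131])
for lab,u,v,z in(("footheelL",180,157,.0435),("footheelR",248,157,.0435),("footL top",177.5,30,.0435),("footR top",249,30,.0435),("plateL",69,157,.02),("plateR",366,157,.02),("bladeheel?",197,95,.0435)):
    print(lab,loc(ray(c,f(u,v),z)))
for r in(160,190,205,214): print(r,g[r,225:412:1].tolist() if 0 else [int(i)+225 for i in np.argsort(-abs(np.diff(g[r,225:412])))[:8]])
```

```text
tcp local [-0.4 74.9]
footheelL [-16.1  59.3]
footheelR [15.1 59.4]
footL top [-16.2 117.1]
footR top [ 14.5 117.1]
plateL [-74.   50.9]
plateR [76.5 50.9]
bladeheel? [-8.  88.5]
160 [404, 336, 335, 296, 403, 405, 297, 337]
190 [324, 323, 298, 297, 325, 401, 402, 234]
205 [325, 324, 326, 301, 235, 400, 236, 300]
214 [326, 325, 236, 327, 307, 308, 306, 298]
```

```bash
python3 -m pendant '[[[-3,-10,-2,0,0],[-4,-14,-3,0,0],[-4,-14,-2,0,0],[-3,-11,0,0,0],[-1,-4,0,0,0],[0,0,0,0,0],[0,0,0,0,0]]]'; python3 -m pendant '[[[0,0,-1.5,0,0],[0,0,-1.5,0,0],[0,0,-1,0,0],[0,0,0,0,0]]]'
```

```text
time_s: 20.48
eef_pos: [0.5956, -0.0649, 0.1214]
eef_rot: [-0.0, 0.805, 0.593, 0.0]
wrist_force: [0.0, -0.3, -3.0]
opening: 0.106
time_s: 20.98
eef_pos: [0.5956, -0.0651, 0.1175]
eef_rot: [0.0, 0.805, 0.593, 0.0]
wrist_force: [-1.3, 0.7, -1.9]
opening: 0.107
```

```bash
python3 -m pendant '[[[0,0,-0.5,0,0],[0,0,-0.5,0,0],[0,0,0,0,0]]]'; python3 -m pendant '[[[-0.6,-1.9,0,0,0],[-0.6,-1.9,0,0,0],[0,0,0,0,0]]]'
```

```text
time_s: 21.35
eef_pos: [0.5959, -0.0652, 0.1175]
eef_rot: [0.0, 0.805, 0.593, 0.0]
wrist_force: [-3.6, 2.7, 7.1]
opening: 0.106
time_s: 21.72
eef_pos: [0.5954, -0.0687, 0.1175]
eef_rot: [0.001, 0.805, 0.593, 0.001]
wrist_force: [-0.2, 3.4, 6.0]
opening: 0.109
```

```bash
python3 -m pendant '[[[-0.3,-1,0,0,0],[0,0,0,0,0]]]'; python3 -m pendant '[[[-0.3,-1,0,0,0],[0,0,0,0,0]]]';  python3 -m pendant '[[[-0.3,-1,0,0,0],[0,0,0,0,0]]]'
```

```text
time_s: 21.98
eef_pos: [0.5953, -0.0689, 0.1175]
eef_rot: [0.0, 0.805, 0.593, 0.002]
wrist_force: [0.2, 5.6, 5.9]
opening: 0.109
time_s: 22.22
eef_pos: [0.5953, -0.069, 0.1175]
eef_rot: [-0.0, 0.805, 0.593, 0.002]
wrist_force: [2.6, 9.9, 5.0]
opening: 0.104
time_s: 22.48
eef_pos: [0.5952, -0.069, 0.1175]
eef_rot: [-0.0, 0.805, 0.593, 0.003]
wrist_force: [4.3, 12.1, 5.1]
opening: 0.104
```

```bash
python3 -m pendant '[[[0,0,-0.5,0,0],[0,0,-0.5,0,0],[0,0,0,0,0],[0,0,0,0,0]]]'
python3 - <<'E'
from h import *
import pickle
s=monitor.get_obs(); print(s["eef_pos"],s["wrist_force"],s["torque"],s["eef_rot"])
I=[]
for n in("side","scene","wrist"):
  c=snap(n); pickle.dump(c,open("z_%s.pkl"%n,"wb"))
  for t in("square","square_grip","driver_grip"):
    for r in spotter.tip_of(n,t)[:4]:
      if t!="driver_grip" or w(c,r["at"])[1]<-.3: print(n,t,round(r["confidence"],2),np.round(w(c,r["at"]),4))
  u,v=pix(c,[.6,-.05,.07])[0].astype(int); h=35 if n!="wrist" else 80
  u=max(u,h);v=min(max(v,h),400-h)
  print(n,u-h,v-h,h); I.append(cv2.resize(c["img"][v-h:v+h,u-h:u+h,::-1],(400,400),interpolation=2))
cv2.imwrite("pics/f9.png",np.hstack(I[:2]));cv2.imwrite("pics/f10.png",I[2])
E
```

```text
time_s: 22.98
eef_pos: [0.5953, -0.0691, 0.1175]
eef_rot: [-0.0, 0.805, 0.593, 0.003]
wrist_force: [0.2, 13.4, 10.9]
opening: 0.111
[ 0.59533252 -0.06906186  0.1175193 ] [ 0.19361364 13.4025086  10.91475809] [ 2.28325826  0.07036904 -0.06314546] [-3.02326720e-04  8.04892353e-01  5.93413155e-01  3.00591676e-03]
side square 0.73 [ 0.5893 -0.0814  0.0209]
side square_grip 0.83 [ 0.5957 -0.0672  0.1326]
side driver_grip 0.64 [ 0.5193 -0.3686  0.1334]
side 273 131 35
scene square 0.75 [ 0.5956 -0.0794  0.0167]
scene square_grip 0.58 [ 0.5987 -0.0683  0.1339]
scene square_grip 0.41 [ 0.5197 -0.3735  0.1355]
scene driver_grip 0.55 [ 0.5227 -0.3687  0.1363]
scene 238 182 35
wrist square 0.84 [ 0.5881 -0.0845  0.0141]
wrist square_grip 0.9 [ 0.5938 -0.0691  0.1364]
wrist 235 107 80
```

View pics/f9.png

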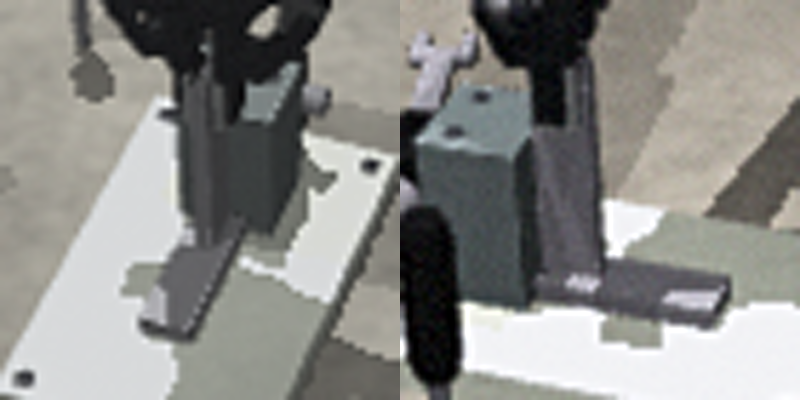

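View pics/f10.png

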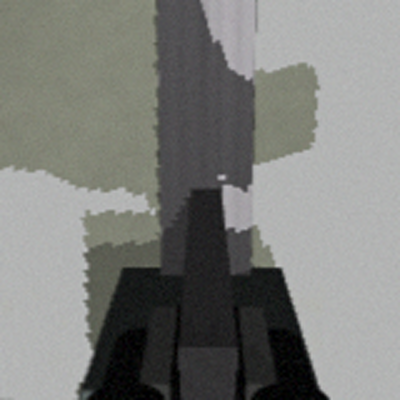

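Both views show the foot on the plate and the blade against the face, with the heel about 1 mm off the face's middle. The push acts above the column's top, so I'll ease it and press down more to make sure the foot stays flat.

```bash
python3 -m pendant '[[[0.3,1,-0.8,0,0],[0,0,-0.8,0,0],[0,0,-0.8,0,0],[0,0,0,0,0],[0,0,0,0,0],[0,0,0,0,0]]]'
python3 - <<'E'
from h import *
s=monitor.get_obs(); print(s["eef_pos"],s["wrist_force"],s["torque"],s["eef_rot"])
E
```

```text
time_s: 24.32
eef_pos: [0.5959, -0.0692, 0.1174]
eef_rot: [0.001, 0.805, 0.593, 0.003]
wrist_force: [-6.1, 10.7, 25.2]
opening: 0.108
[ 0.5958717  -0.06915639  0.11744132] [-6.10245456 10.69470699 25.22873681] [ 2.17911146  1.46722466 -0.06492977] [5.98718525e-04 8.04897518e-01 5.93407740e-01 2.62316698e-03]
```

```bash
python3 -m pendant '[[[-1.2,0.2,0,0,0],[-1.2,0.2,0,0,0],[0,0,0,0,0],[0,0,0,0,0],[0,0,0,0,0]]]'
python3 - <<'E'
from h import *
import pickle
s=monitor.get_obs(); print(s["eef_pos"],s["wrist_force"],s["torque"],s["eef_rot"])
# predicted seated square in wrist pic vs tilt: foot edges
c=snap("wrist"); I=[c]
im=c["img"][:,:,::-1].copy()
a=np.radians(-17.24)
def G(x,y,z): return [.5892+x*np.cos(a)-y*np.sin(a),-.0834+x*np.sin(a)+y*np.cos(a),.02+z]
p=pix(c,[G(-.015,0,.012),G(.015,0,.012),G(.015,.09,.012),G(-.015,.09,.012)]); print(p.round(1).tolist())
cv2.polylines(im,[(p*16).astype(int).reshape(-1,1,2)],True,(0,0,255),1,cv2.LINE_AA,4)
u,v=p.mean(0).astype(int); v=max(v,60); cv2.imwrite("pics/f11.png",cv2.resize(im[v-60:v+80,u-70:u+70],(700,700),interpolation=2)[:600])
E
```

```text
time_s: 24.95
eef_pos: [0.5951, -0.069, 0.1174]
eef_rot: [0.002, 0.805, 0.593, 0.004]
wrist_force: [0.5, 11.0, 19.6]
opening: 0.107
[ 0.59512449 -0.06896894  0.1174258 ] [ 0.47514529 11.02178465 19.56002368] [ 2.09857844  0.17343781 -0.03954733] [0.00198437 0.80494282 0.59333514 0.0040662 ]
[[296.9, 218.1], [332.9, 218.1], [334.6, 105.5], [294.9, 105.5]]
```

Run:
```python
from h import *
c=snap("wrist"); g=cv2.GaussianBlur(cv2.cvtColor(c["img"],cv2.COLOR_RGB2GRAY),(3,3),0).astype(int)
for u in(302,315,327): d=np.diff(g[95:116,u]); print("far row",u,95+int(np.argmax(abs(d)))+.5,np.max(abs(d)))
for v in(115,130,145,190,205,212):
    d=abs(np.diff(g[v,285:345])); print(v,"L",285+int(np.argmax(d[:25]))+.5,d[:25].max(),"R",320+int(np.argmax(d[35:]))+.5,d[35:].max())
s=monitor.get_obs(); print(s["wrist_force"],s["opening"])
for n in("side","scene"):
  c=snap(n)
  for t in("driver_grip","cup"):
    for r in spotter.tip_of(n,t)[:4]:
      if w(c,r["at"])[1]<-.3: print(n,t,round(r["confidence"],2),np.round(w(c,r["at"]),4))
```

```text
far row 302 103.5 19
far row 315 114.5 19
far row 327 104.5 18
115 L 295.5 19 R 337.5 10
130 L 296.5 22 R 321.5 35
145 L 296.5 25 R 336.5 16
190 L 297.5 34 R 323.5 57
205 L 297.5 14 R 335.5 20
212 L 298.5 16 R 343.5 19
[ 1.37274627 10.63403426 19.26632543] 0.10781826373328451
side driver_grip 0.45 [ 0.5188 -0.3685  0.132 ]
side cup 0.65 [ 0.5207 -0.366   0.0016]
scene driver_grip 0.78 [ 0.522  -0.3689  0.136 ]
scene cup 0.61 [ 0.5228 -0.3661 -0.0026]
```

```bash
python3 -c "
from bench import order; print(order.hand_in())"
```

```text
the job is handed in; nothing more can be done
None
```

I pulled the leftmost driver out of the plate's socket, stood it in the tool cup and let go of it. I then pressed the steel square into the corner of the stand and handed the job in at about 25 s of robot time, still gripping it.

**Driver:** In the last side and scene pictures the networks found the handle standing above the cup, at a height of about 0.13 m.

**Square, contact:** The wrist sensor read about 10.5 N against the column's face. It read about 19 N up from the plate, or roughly 23 N with the square's weight. The grip opening was steady at about 9 mm.

**Square, position:** In the wrist picture the foot's edges matched the seated position I predicted to about 1.5 pixels. That puts the heel about 1 mm off the middle of the face, within the camera's 2 mm accuracy.

**What was not fully clean:**
- Under the push the tool leaned about 0.5°. I eased the sideways push and pressed down harder to keep the foot flat.
- I could not view the final overlay picture because the 12-picture limit was reached, so the last position check was by numbers only.
- One of the three readings of the foot's far edge disagreed, at row 114.5 against about 104. I discounted it without looking into the cause.
- I did not recheck the bystanders at the end; nothing in the moves should have touched them.

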